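# Level the modelling stand

## Robot

A 7-joint arm with a two-finger parallel gripper is mounted at the origin on the work surface. World frame = base frame: x ahead of the robot, y to its left, z up, the work surface at z = 0. Lengths are in m, angles in rad, forces in N, time in s.
With the tool pointing down it reaches from about 0.4 to 0.9 m from the base axis. Payload 5.6 kg.
Tool frame: the origin (TCP) lies midway between the tips of the shut fingers; the grasp point (between the pads) lies 19 mm behind it; z points along the fingers, y is the line along which they close (so a half turn about z gives the same grasp; the last joint's range is limited). The gripper opens to 92 mm and grips with 3 to 60 N. Pads are 20 mm wide; open, the fingers measure 128 mm over their backs; the gripper's body (75 mm by 189 mm) begins 69 mm behind the grasp point.
Start: joints at [1.122, 0.468, -0.012, 1.603, 0.006, 1.071, -0.056], TCP at [0.257, -0.597, 0.215] pointing down, gripper open.
Joint ranges: [-2.53, 2.53], [-0.31, 2.02], [-1.57, 1.55], [0.28, 2.44], [-1.29, 4.43], [0.15, 1.84], [-2.92, 2.92]. Speed limits (rad/s): [2.57, 2.57, 3.14, 3.14, 3.14, 3.14, 3.14].

## Interface

Orientations are given as a 3x3 rotation matrix whose columns are the frame's x, y, z axes.
In Python, from station import env, effector, solver, viewer, workorder, search_frame, tip_of gives the robot as it stands. Calls block until the motion is done:
- env.reach(position, orientation): joint-space move of the TCP to a pose.
- env.movel(position, frame=None, rate=0.15): straight line of the TCP; frame=None keeps the orientation; rate is the mean speed in m/s.
- env.goto_joints(angles): joint-space move.
- effector.release() and effector.grasp(squeeze=None): open the fingers fully, or close them until they stop; squeeze is the grip in N (None keeps the last).
- env.pause(seconds).
- solver.inverse_kinematics(position, orientation): joint angles nearest the present ones, or None.
- env.sense(): the state.
- viewer.read_camera(name): name is "side" or "top"; returns (picture, depth): 480x640x3 uint8, red, green, blue; 480x640 float32, m along the optical axis (not along the pixel's ray), 0 where there is no reading.
- viewer.camera_info(name): a dict with "intrinsics" (3x3 intrinsics, pixels), "dist_coeffs" ([k1, k2, p1, p2, k3] as OpenCV has them; the pictures are not rectified), "eye" and "rotation" of the camera in the world. Camera axes: x right, y up, looking along -z (the intrinsics and any distortion apply to the point x, -y, -z); pixel columns grow to the right and rows downward; lengths in m; the calibration is good to about 2 mm. A picture is of the moment at which its call begins. camera_info takes no time and is no camera call.
A pose or a line that the arm cannot do raises env.PlanningError and nothing moves.
- workorder.finish_job(): hands the job in; it is judged then, once.
Trained networks look in the newest picture that a camera, given by its name, has taken for a name from the list of things; names that differ only in an ending like _2 or _b are one class to them, and where a whole thing is asked for, a point or a joint stands for the part that bears it (a point fixed in the world has none). Each returns a list of dicts, best first, with "score" (0 to 1); they miss things now and then, are a little off and sometimes report something else, mostly with a low value. They report only what shows in the picture. A call takes as long as a camera call. They do not tell look-alikes from the thing itself.
- search_frame(camera, name): "at" ([x, y, z] in m, in world coordinates, good to about 4 mm: the middle of the surface that is visible of it).
- tip_of(camera, name): "at" ([x, y, z] in m, in world coordinates, good to about 4 mm: a listed point, or the origin of a listed thing).
The state is a dict: "t": time; "joint_positions": joint angles; "joint_velocities": joint speeds; "tau": joint torques, N m; "ee_pos": TCP position; "tcp_rot": TCP orientation; "wrist_force": force on the tool from outside, world axes, zero at the start; "moment": the same for the moment, N m; "gripper_width": finger opening in m; "grasp_force": force on a finger pad.
Only numpy, scipy, OpenCV 4.12 (cv2) and the standard library are available. Lean on these libraries where they do the work, as an engineer would, in place of code of your own. Each camera call takes 0.05 s, during which the arm holds its last target. There are 200 camera calls.

## Task

The modelling stand with the clay relief rocks because its two levelling screws hang clear of their tiles. Turn each wing knob clockwise, feeling for the tile, until its foot bears firmly, so that all five feet of the stand carry a share of its weight and it no longer rocks; do not overload a tile, jack the stand off any other foot, or shift the stand, and leave everything else as it is.

Things in the scene. Friction and masses are not known exactly. Their poses are not given: they have to be found in the camera images.
- stand: modelling stand, 3.4 kg: plywood board 270 x 300 mm, top 73 mm above the bench, with a fixed clay lattice relief (to 99 mm), on a steel frame with three soft rubber feet and two levelling screws on lugs beyond its left and right ends. Origin at bench level under the board; -x is its front (robot side), +y its left. Screw axes upright at x -60, y +190 and -190 mm. Pushed up at a screw it gives 0.36 mm per N.
- left_wing (a point): centre of the left (+y) screw's black wing knob, on its axis, 96 mm above the bench: upright bar 48 mm long (x), 12 thick (y), 30 tall; lug and board lie 8 mm or more below its underside. Clockwise from above drives the foot down 2.5 mm per rad; the knob itself does not rise in the stand. Turns stiffly (0.07 N m), stays where left. Needs 1 to 2.7 rad; over 1 rad too much lifts another foot.
- left_tile: fixed glazed tile 66 x 66 mm, about 8 thick, under the left screw's 30 mm steel foot; origin under its centre. The foot hangs 1.5 to 5.3 mm above it at first (not measured: feel for it). Held from rising, a knob pushes its holder up once the foot meets the tile. Turned 0.5 rad past first touch, a screw carries about 5 N when both are set. The tile cracks above 22 N.
- right_wing (a point): centre of the right (-y) screw's black wing knob, on its axis, 96 mm above the bench: upright bar 48 mm long (x), 12 thick (y), 30 tall; lug and board lie 8 mm or more below its underside. Clockwise from above drives the foot down 2.5 mm per rad; the knob itself does not rise in the stand. Turns stiffly (0.07 N m), stays where left. Needs 1 to 2.7 rad; over 1 rad too much lifts another foot.
- right_tile: fixed glazed tile 66 x 66 mm, about 8 thick, under the right screw's 30 mm steel foot; origin under its centre. The foot hangs 1.5 to 5.3 mm above it at first (not measured: feel for it). Held from rising, a knob pushes its holder up once the foot meets the tile. Turned 0.5 rad past first touch, a screw carries about 5 N when both are set. The tile cracks above 22 N.
- front_foot: soft rubber foot of the stand, 30 mm across, under the middle of the board's front edge, carries nearly half of the weight at first (16 N); it gives 1 mm per 6 N; origin at the centre of its underside
- rear_left_foot: soft rubber foot of the stand, 30 mm across, under the board's rear left corner, about 9 N at first; it gives 1 mm per 6 N; origin at the centre of its underside
- rear_right_foot: soft rubber foot of the stand, 30 mm across, under the board's rear right corner, about 8 N at first; it gives 1 mm per 6 N; origin at the centre of its underside
- carver: loose wooden modelling tool with a steel tip, 150 mm long, 10 mm thick, lying on the relief; leave it there; origin at the centre of its underside
- pencil: loose red pencil, 160 mm long, 10 mm thick, lying on the bench in front of the stand, between the screws; origin at the centre of its underside
- glaze_bowl: loose white glaze bowl, 120 mm across, 45 mm tall; origin at the centre of its underside
- jar_a: loose wide glaze jar, 64 mm across, 85 mm tall; origin at the centre of its underside
- jar_b: loose small glaze jar, 52 mm across, 70 mm tall; origin at the centre of its underside
- jar_c: loose tall glaze bottle, 64 mm across, 110 mm tall; origin at the centre of its underside
- roof_sample: loose ribbed green roof-tile sample, 70 x 90 mm, 17 mm thick; origin at the centre of its underside
Not all that is in view belongs to the job. Leave any purple or turquoise look-alike of the right_tile alone. Leave any purple look-alike of the left_tile alone.

How it is judged:
At the end, for the whole second after the job is handed in: Both screw feet press on their tiles with more than 3 N each, while the front rubber foot still carries more than 4 N and each rear one more than 3 N; the board is within 0.02 rad of level, at rest, and within 15 mm of where it stood (contact force between each of left_tile, right_tile and stand above 3 N and contact force between front_foot and anything else above 4 N and contact force between each of rear_left_foot, rear_right_foot and anything else above 3 N and angle between stand's own z axis and vertical below 0.02 rad and linear speed of stand below 0.01 m/s and distance of stand from where it was at the start of the episode below 0.015 m); the robot touches nothing.
It fails at once if a tile is loaded with more than 22 N (contact force between any of left_tile, right_tile and anything else above 22 N).
It fails at once if the stand is shifted by more than 20 mm or tipped by more than 0.06 rad (distance of stand from where it was at the start of the episode above 0.02 m or angle between stand's own z axis and vertical above 0.06 rad).
It fails at once if a bystander is moved by more than 30 mm (distance of any of carver, pencil, glaze_bowl, jar_a, jar_b, jar_c, roof_sample from where it was at the start of the episode above 0.03 m).
It also fails if it takes over 64 s, if anything falls off the work surface, if the arm or the gripper's body presses on something with over 40 N, if the wrist force passes 120 N, or if a joint passes its speed limit or range.

## Working session

There is one attempt and no reset: what is moved stays moved. The work goes in short steps, each a Python script; the robot and the scene stay as the last script left them, time stands still between calls to the robot, and variables do not carry over. Pictures are saved under pics/ and viewed, at most 10 in all, crops included, and the job is handed in when it is done.

```bash
mkdir -p pics; ls; python3 - <<'E'
from station import *
import cv2,numpy as np
for c in ("top","side"):
    p,d=viewer.read_camera(c); cv2.imwrite(f"pics/{c}0.png",p[:,:,::-1]); np.save(f"pics/{c}0.npy",d)
    for n in ("left_wing","right_wing","left_tile","right_tile","stand"):
        for f in (tip_of,search_frame):
            print(c,n,f.__name__,[(np.round(r["at"],3).tolist(),round(r["score"],2)) for r in f(c,n)][:4])
    print(viewer.camera_info(c))
s=env.sense(); print(s)
E
```

```text
pics
top left_wing call [([0.578, 0.198, 0.092], 0.54), ([0.526, -0.18, -0.005], 0.48)]
top left_wing call [([0.581, 0.199, 0.111], 0.62), ([0.44, 0.046, 0.006], 0.32)]
top right_wing call [([0.528, -0.18, 0.095], 0.53)]
top right_wing call [([0.528, -0.178, 0.111], 0.69), ([0.445, -0.403, 0.086], 0.51), ([0.676, -0.37, 0.072], 0.26)]
top left_tile call [([0.462, 0.24, 0.002], 0.98)]
top left_tile call [([0.464, 0.239, 0.007], 0.8), ([0.567, 0.199, 0.011], 0.71), ([0.44, -0.403, 0.084], 0.55)]
top right_tile call [([0.53, -0.18, -0.002], 0.88), ([0.409, -0.208, -0.004], 0.69), ([0.64, -0.246, 0.0], 0.67)]
top right_tile call [([0.413, -0.207, 0.005], 0.86), ([0.513, -0.178, 0.004], 0.83), ([0.646, -0.248, 0.007], 0.8)]
top stand call [([0.611, 0.0, 0.003], 0.58)]
top stand call [([0.608, 0.003, 0.076], 0.74)]
{'intrinsics': array([[560.28547991,   0.        , 315.37818278],
       [  0.        , 560.28547991, 237.85335816],
       [  0.        ,   0.        ,   1.        ]]), 'dist_coeffs': array([-0.0230462,  0.       ,  0.       ,  0.       ,  0.       ]), 'eye': array([0.48175156,
[... 1593 characters left out ...]
9]), 'joint_velocities': array([-0.00040219,  0.00135233, -0.00042288, -0.00073244, -0.00094896,
        0.00041116,  0.00011666]), 'tau': array([ 5.25139276e-04, -5.20423687e+01, -1.26553074e-02, -2.44048423e+01,
       -5.67411154e-02,  1.13165812e-02,  1.78598964e-05]), 'ee_pos': array([ 0.25653367, -0.59723584,  0.21459274]), 'tcp_rot': array([[ 9.18839466e-01,  3.94631519e-01, -2.05397953e-05],
       [ 3.94631519e-01, -9.18839465e-01, -3.48205465e-05],
       [-3.26140598e-05,  2.38888417e-05, -9.99999999e-01]]), 'wrist_force': array([ 0.11085104, -0.52650354,  0.46521439]), 'moment': array([0.0617752 , 0.01478642, 0.01173037]), 'grasp_force': 0.0, 'gripper_width': 0.09148928863838503}
```

```bash
python3 - <<'E'
import cv2,numpy as np
p=cv2.imread("pics/top0.png"); s=cv2.imread("pics/side0.png")
cv2.imwrite("pics/a.png",p)
# close crops of two wings top
from station import viewer
def pix(cam,P):
    i=viewer.camera_info(cam);R=i["rotation"];q=(np.array(P)-i["eye"])@R; q=q*[1,-1,-1]
    return cv2.projectPoints(q[None],np.zeros(3),np.zeros(3),i["intrinsics"],i["dist_coeffs"])[0].ravel()
row=[]
for cam,im in (("top",p),("side",s)):
    for P in ((.58,.197,.1),(.529,-.18,.1)):
        u,v=pix(cam,P).astype(int);print(cam,P,u,v)
        row.append(cv2.resize(im[v-40:v+40,u-50:u+50],(400,300),interpolation=cv2.INTER_CUBIC))
cv2.imwrite("pics/b.png",np.vstack([np.hstack(row[:2]),np.hstack(row[2:])]))
E
```

```text
top (0.58, 0.197, 0.1) 238 233
top (0.529, -0.18, 0.1) 391 254
side (0.58, 0.197, 0.1) 317 195
side (0.529, -0.18, 0.1) 299 294
```

View pics/a.png

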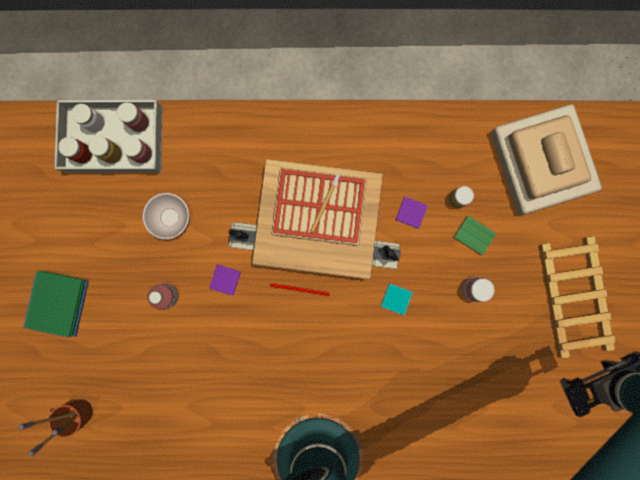

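View pics/b.png

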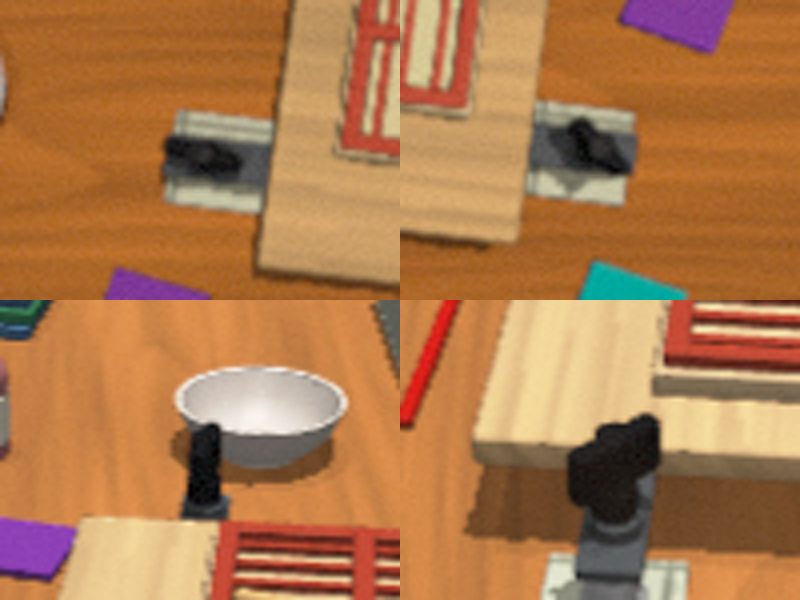

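View pics/side0.png

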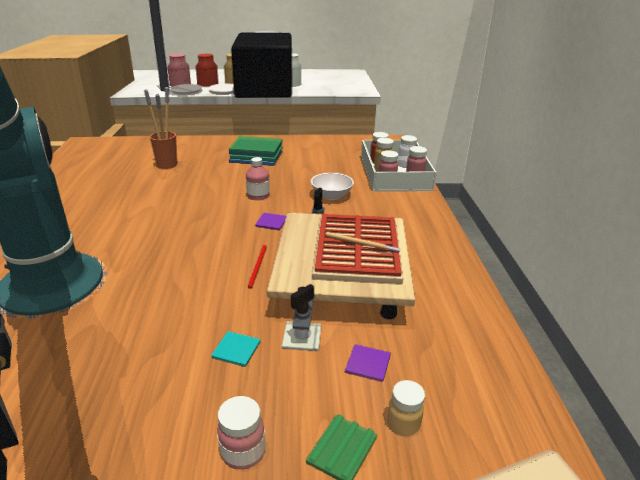

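The true wings are black knobs on grey lugs over the white tiles: left at top-pixel (238,233), right at (391,254). The look-alike tiles are at purple (225,280), purple (411,212) and turquoise (396,299). In the crop the left bar lies roughly along world y and the right one is diagonal. I'll fit their yaw and centre from depth.

```bash
cat > h.py <<'E'
import numpy as np,cv2
from station import *
def cloud(cam,d):
    i=viewer.camera_info(cam);h,w=d.shape
    uv=np.stack(np.meshgrid(np.arange(w),np.arange(h)),-1).reshape(-1,1,2).astype(float)
    n=cv2.undistortPoints(uv,i["intrinsics"],i["dist_coeffs"]).reshape(-1,2);z=d.reshape(-1,1)
    P=np.hstack([n[:,:1]*z,-n[:,1:]*z,-z]); P=P@i["rotation"].T+i["eye"]; P[z[:,0]==0]=9
    return P
def down(a): # tool z down, tool y (closing) along angle a in xy
    y=np.array([np.cos(a),np.sin(a),0]);z=np.array([0,0,-1.]);return np.stack([np.cross(y,z),y,z],1)
E
python3 - <<'E'
from h import *
for c in("top","side"):
    P=cloud(c,np.load(f"pics/{c}0.npy")); col=cv2.imread(f"pics/{c}0.png").reshape(-1,3).max(1)
    for n,C in(("L",(.58,.197)),("R",(.529,-.18))):
        m=(np.hypot(*(P[:,:2]-C).T)<.035)&(P[:,2]>.1)&(P[:,2]<.12)
        m2=m&(P[:,2]>.106); Q=P[m2,:2]
        (rc,sz,an)=cv2.minAreaRect((Q*1000).astype(np.float32))
        w,v=np.linalg.eigh(np.cov(Q.T)); a=np.arctan2(v[1,1],v[0,1])
        print(c,n,m.sum(),m2.sum(),"mean",Q.mean(0).round(4),"zmax",P[m,2].max().round(3),"yaw",round(a,3),"sd",np.sqrt(w).round(4),"rect",np.round(rc,1),np.round(sz,1),round(an,1))
q=env.sense()["joint_positions"];print(q)
for p in((.58,.197),(.529,-.18)):
    for a in np.arange(-1.5,1.7,.4):
        for z in (.085,):
            j=solver.inverse_kinematics(np.array([*p,z]),down(a)); print(p,round(a,2),None if j is None else np.round(j,2))
E
```

```text
top L 105 95 mean [0.5803 0.1985] zmax 0.119 yaw 1.319 sd [0.0039 0.0128] rect [580.2 198.3] [46.2 15.3] 83.0
top R 104 94 mean [ 0.5334 -0.1776] zmax 0.12 yaw -2.41 sd [0.0037 0.0129] rect [ 532.8 -177.6] [47. 15.] 44.2
side L 80 62 mean [0.5809 0.1909] zmax 0.114 yaw 1.272 sd [0.0042 0.013 ] rect [580.9 192.9] [45.5 15.4] 68.8
side R 230 165 mean [ 0.5336 -0.1839] zmax 0.114 yaw -2.465 sd [0.0039 0.0129] rect [ 534.5 -182.3] [47.  16.3] 35.0
[ 1.12203366  0.46749161 -0.01161005  1.60271224  0.00599838  1.07140138
 -0.05633279]
(0.58, 0.197) -1.5 [-0.02  0.62 -0.49  1.77  0.38  0.85 -2.19]
(0.58, 0.197) -1.1 [ 0.06  0.66 -0.61  1.76  0.47  0.88 -1.86]
(0.58, 0.197) -0.7 [ 0.13  0.69 -0.7   1.76  0.55  0.9  -1.52]
(0.58, 0.197) -0.3 [ 0.14  0.7  -0.73  1.76  0.57  0.91 -1.13]
(0.58, 0.197) 0.1 [ 0.13  0.69 -0.72  1.76  0.56  0.91 -0.73]
(0.58, 0.197) 0.5 [ 0.11  0.68 -0.68  1.76  0.53  0.9  -0.3 ]
(0.58, 0.197) 0.9 [ 0.13  0.69 -0.7   1.76  0.55  0.9   0.08]
(0.58, 0.197) 1.3 [ 0.14  0.69 -0.73  1.76  0.57  0.91  0.47]
(0.529, -0.18) -1.5 [ 0.38  0.49 -0.15  1.92  0.1   0.74 -1.32]
(0.529, -0.18) -1.1 [ 0.45  0.5  -0.23  1.91  0.16  0.74 -0.97]
(0.529, -0.18) -0.7 [ 0.51  0.51 -0.31  1.91  0.22  0.75 -0.62]
(0.529, -0.18) -0.3 [ 0.57  0.52 -0.38  1.91  0.27  0.76 -0.27]
(0.529, -0.18) 0.1 [ 0.63  0.54 -0.46  1.9   0.33  0.78  0.08]
(0.529, -0.18) 0.5 [ 0.69  0.56 -0.54  1.9   0.39  0.79  0.44]
(0.529, -0.18) 0.9 [ 0.69  0.56 -0.54  1.9   0.4   0.79  0.83]
(0.529, -0.18) 1.3 [ 0.72  0.57 -0.59  1.9   0.43  0.8   1.2 ]
```

```bash
cat >> h.py <<'E'
def st(tag=""):
    s=env.sense();R=s["tcp_rot"];print(tag,"t%.2f"%s["t"],"p",s["ee_pos"].round(4),"a %.3f"%np.arctan2(R[1,1],R[0,1]),"F",s["wrist_force"].round(2),"M",s["moment"].round(3),"w%.4f g%.1f"%(s["gripper_width"],s["grasp_force"]),"j7 %.3f"%s["joint_positions"][6],flush=True);return s
def approach(c,a,z=.084):
    env.reach(np.array([*c,.2]),down(a)); st("above"); env.movel(np.array([*c,z]),rate=.12); st("down")
    effector.grasp(25); return st("grasped")
def turn(d):
    q=env.sense()["joint_positions"].copy() if turn.q is None else turn.q
    q[6]-=d; turn.q=q; env.goto_joints(q); return st("turn%.2f"%d)
turn.q=None
E
python3 - <<'E'
from h import *
p=env.sense()["ee_pos"];env.movel(p+[0,0,.05])
approach((.5335,-.1795),.705+np.pi/2)
turn(.2);turn(.1);turn(.1)
E
```

```text
above t3.42 p [ 0.5331 -0.1804  0.1994] a 2.274 F [-0.23 -0.38 -0.08] M [ 0.132 -0.116 -0.   ] w0.0920 g0.0 j7 1.899
down t4.53 p [ 0.5341 -0.1795  0.0847] a 2.276 F [-0.27  0.32 -0.52] M [ 0.142 -0.095  0.019] w0.0920 g0.0 j7 1.801
grasped t5.72 p [ 0.5327 -0.1786  0.0838] a 2.276 F [-2.97  2.83  0.18] M [ 0.757  0.528 -0.095] w0.0117 g25.0 j7 1.801
turn0.20 t6.03 p [ 0.5328 -0.1787  0.0838] a 2.080 F [-1.7   0.36 -0.37] M [ 0.334  0.107 -0.031] w0.0119 g25.0 j7 1.605
turn0.10 t6.28 p [ 0.5328 -0.1788  0.0839] a 1.981 F [-0.44  0.88  1.4 ] M [ 0.221  0.07  -0.021] w0.0114 g25.0 j7 1.506
turn0.10 t6.53 p [ 0.5329 -0.1789  0.0839] a 1.881 F [-1.61 -0.26  0.81] M [ 0.007  0.078 -0.118] w0.0118 g25.0 j7 1.406
```

```bash
cat >> h.py <<'E'
def favg(n=8):
    L=[]
    for _ in range(n): env.pause(.02);s=env.sense();L.append(np.r_[s["wrist_force"],s["moment"]])
    return np.mean(L,0),s
def feel(tot,step=.1,thr=3.0,dz=0.):
    q=env.sense()["joint_positions"].copy(); F=[];A=[]
    F0,_=favg(); print("F0",F0.round(2))
    for k in range(int(round(tot/step))):
        q[6]-=step; env.goto_joints(q); f,s=favg(); R=s["tcp_rot"];a=np.arctan2(R[1,1],R[0,1])
        F.append(f[2]);A.append(a); print("a %.3f F %s z %.4f t %.2f"%(a,f.round(2),s["ee_pos"][2],s["t"]),flush=True)
        if f[2]-F0[2]>thr: break
    return A,F
E
python3 - <<'E'
from h import *
feel(1.9)
E
```

```text
F0 [-1.12 -0.22  0.71  0.    0.01 -0.03]
a 1.783 F [-0.72 -0.07  0.59  0.    0.01 -0.04] z 0.0839 t 7.04
a 1.683 F [-0.98 -0.84  0.76 -0.17  0.01 -0.06] z 0.0839 t 7.42
a 1.583 F [-0.67 -1.78  0.66 -0.39 -0.01 -0.06] z 0.0839 t 7.81
a 1.483 F [-0.67 -2.61  1.56 -0.67  0.01 -0.06] z 0.0839 t 8.19
a 1.383 F [-1.08 -4.08  1.54 -0.97  0.04 -0.06] z 0.0839 t 8.57
a 1.285 F [-1.46 -5.04  2.28 -1.19  0.14 -0.05] z 0.0839 t 8.96
a 1.185 F [-1.99 -5.36  3.67 -1.24  0.3  -0.08] z 0.0841 t 9.34
a 1.085 F [-2.54 -5.31  5.42 -1.32  0.45 -0.05] z 0.0843 t 9.72
```

Touch on the right was felt at about a = 1.33. I'll turn a further 0.3 rad, which still keeps the tile force well below 22 N, then release.

```bash
python3 - <<'E'
from h import *
feel(.3,.1,7)
effector.release(); st("rel")
p=env.sense()["ee_pos"]; env.movel(p+[0,0,.12]); st("up")
p,d=viewer.read_camera("top"); cv2.imwrite("pics/top1.png",p[:,:,::-1])
q,_=viewer.read_camera("side"); cv2.imwrite("pics/side1.png",q[:,:,::-1])
for n in("left_wing","right_wing"): print([(np.round(r["at"],3),r["score"]) for r in tip_of("top",n)])
E
```

```text
F0 [-2.28 -5.14  5.43 -1.3   0.45 -0.06]
a 0.988 F [-2.37 -4.16  5.42 -1.05  0.42 -0.03] z 0.0845 t 10.24
a 0.888 F [-2.98 -4.39  7.44 -1.09  0.62 -0.02] z 0.0847 t 10.62
a 0.788 F [-3.78 -4.45  8.87 -1.15  0.79 -0.05] z 0.0849 t 11.01
rel t12.24 p [ 0.5328 -0.1797  0.0843] a 0.785 F [ 0.02 -0.52 -0.37] M [-0.032 -0.14   0.012] w0.0920 g0.0 j7 0.310
up t13.19 p [ 0.5322 -0.1799  0.2035] a 0.785 F [-0.34 -0.32 -0.8 ] M [-0.021 -0.053  0.02 ] w0.0921 g0.0 j7 0.413
[(array([0.576, 0.202, 0.094]), 0.55)]
[(array([ 0.53 , -0.18 ,  0.097]), 0.37)]
```

```bash
python3 - <<'E'
from h import *
approach((.5805,.196),.0+1.30+np.pi/2)
feel(2.3,.1,3.0)
E
```

```text
above t14.80 p [0.581  0.1949 0.1998] a 2.868 F [-0.93  0.61 -0.17] M [ 0.105 -0.072  0.009] w0.0923 g0.0 j7 1.725
down t15.92 p [0.5809 0.1964 0.0849] a 2.871 F [-0.23  1.09  0.98] M [ 0.152 -0.125 -0.038] w0.0920 g0.0 j7 1.665
grasped t17.10 p [0.5787 0.1966 0.0839] a 2.872 F [-5.59  0.22  0.82] M [ 0.216  1.219 -0.069] w0.0119 g25.0 j7 1.665
F0 [-5.56  1.    1.52  0.27  1.2  -0.07]
a 2.774 F [-2.8  -0.34  1.18  0.13  0.48 -0.04] z 0.0839 t 17.62
a 2.675 F [-3.96  0.21  1.13  0.16  0.73 -0.04] z 0.0839 t 18.00
a 2.575 F [-5.13  0.17  1.48  0.23  1.01 -0.04] z 0.0839 t 18.38
a 2.475 F [-5.2   0.71  1.62  0.25  1.1  -0.06] z 0.0839 t 18.77
a 2.375 F [-5.46  0.97  2.06  0.26  1.11 -0.05] z 0.0839 t 19.15
a 2.276 F [-5.84  1.15  1.85  0.29  1.15 -0.07] z 0.0839 t 19.53
a 2.176 F [-5.83  1.12  2.15  0.32  1.17 -0.06] z 0.0839 t 19.92
a 2.076 F [-6.11  1.47  2.32  0.36  1.22 -0.05] z 0.0840 t 20.30
a 1.976 F [-6.57  1.7   3.24  0.31  1.27 -0.05] z 0.0842 t 20.68
a 1.876 F [-6.87  1.21  4.02  0.31  1.35 -0.05] z 0.0844 t 21.07
a 1.776 F [-6.81  1.31  5.65  0.29  1.4  -0.06] z 0.0846 t 21.45
```

```bash
python3 - <<'E'
from h import *
feel(.35,.0875,8)
effector.release(); st("rel")
p=env.sense()["ee_pos"]; env.movel(p+[0,0,.12]); st("up")
E
```

```text
F0 [-6.87  1.13  5.53  0.28  1.41 -0.07]
a 1.691 F [-5.01  0.46  3.91  0.06  0.95 -0.04] z 0.0849 t 21.97
a 1.603 F [-5.03  0.08  5.01  0.02  1.03 -0.06] z 0.0850 t 22.35
a 1.516 F [-5.46  0.15  5.66  0.01  1.09 -0.03] z 0.0852 t 22.73
a 1.428 F [-5.47  0.23  6.59 -0.    1.1  -0.04] z 0.0854 t 23.12
rel t24.35 p [0.5778 0.1976 0.0846] a 1.426 F [ 0.32 -0.26  0.22] M [ 0.091 -0.174  0.029] w0.0917 g0.0 j7 0.217
up t25.30 p [0.5775 0.1971 0.2037] a 1.426 F [ 0.03  0.13 -0.52] M [ 0.077 -0.189 -0.005] w0.0918 g0.0 j7 0.294
```

```bash
python3 - <<'E'
from h import *
p=env.sense()["ee_pos"]; env.movel(p+[-.12,.08,.12]); st()
p,d=viewer.read_camera("top"); q,_=viewer.read_camera("side")
a=cv2.imread("pics/top0.png");b=np.ascontiguousarray(p[:,:,::-1])
cv2.imwrite("pics/c.png",np.vstack([np.hstack([a[140:340,120:520],b[140:340,120:520]]),np.hstack([cv2.imread("pics/side0.png")[150:350,150:550],q[150:350,150:550,::-1]])]))
E
```

```text
t26.70 p [0.458  0.2764 0.3229] a 1.425 F [-0.45 -0.43 -0.29] M [ 0.061 -0.142  0.012] w0.0921 g0.0 j7 0.217
```

View pics/c.png

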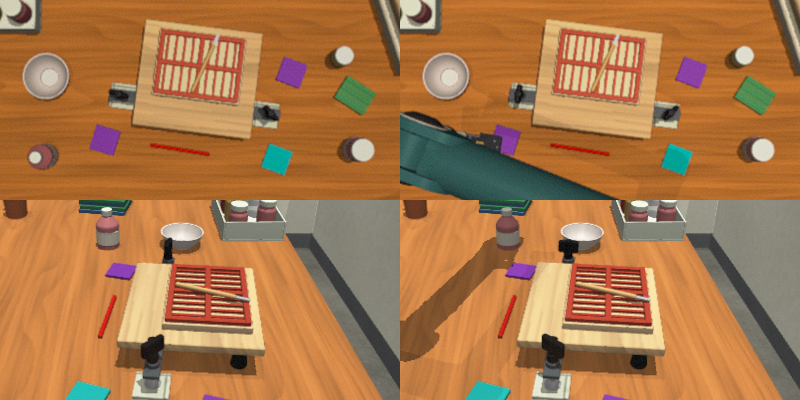

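Before and after match: the board, carver, pencil, bowl and jars have not moved, and both knobs at (118,95) and (267,112) in the crop have turned. The arm is clear of everything, so I'm handing in.

```bash
python3 -c "
from station import *
print(workorder.finish_job())"
```

```text
the job is handed in; nothing more can be done
None
```

I turned both levelling screws clockwise to about 0.5–0.6 rad past felt contact and handed the job in at about 27 s, with no verdict returned. Before-and-after pictures show the stand and loose items unmoved; the 5 N or so per tile is estimated from turn angle and wrist force, not measured.

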